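Set and clamp the length stop to the middle tube

ROBOT

A 7-joint arm with a two-finger parallel gripper is mounted at the origin on the work surface. World frame = base frame: x ahead of the robot, y to its left, z up, the work surface at z = 0. Lengths are in mm, angles in rad, forces in N, time in s.
With the tool pointing down it reaches from about 425 to 1025 mm from the base axis. Payload 9.4 kg.
Tool frame: the origin (TCP) lies at the very end of the fingers, on their centre line; the grasp point (between the pads) lies 19 mm behind it; z points along the fingers, y is the line along which they close (so a half turn about z gives the same grasp; the last joint's range is limited). The gripper opens to 85 mm and grips with 20 to 120 N. Pads are 22 mm wide; open, the fingers measure 114 mm over their backs; the gripper's body (76 mm by 85 mm) begins 54 mm behind the grasp point. The pads swing forward as they close: fully open they stand 13 mm farther back than shut.
Start: joints at [1.133, 0.599, -0.003, 1.599, 0.002, 0.943, -0.08], TCP at [255.932, -678.324, 231.275] pointing down, gripper open.
Joint ranges: [-2.57, 2.57], [-0.35, 1.97], [-1.29, 1.29], [0.11, 2.56], [-1.05, 4.19], [0.11, 1.86], [-2.63, 2.63]. Speed limits (rad/s): [2.22, 2.22, 3.01, 3.01, 3.14, 3.14, 3.14].

INTERFACE

Orientations are given as a rotation vector (axis times angle).
In Python, from plant import sensors, read_camera, get_calibration, workorder gives the robot as it stands.
- The arm moves only by the shell command python3 -m crank 'ROWS' [OPENING] [FORCE]. ROWS is JSON, a list of rows, each a list of 6 numbers: the shift along the tool's x, y, z scaled (see below), then the turn, a rotation vector about the tool's x, y, z scaled (see below). In form: [[dx, dy, dz, wx, wy, wz], ...]. A call has 1 to 12 rows; each row is the pose to reach, as a shift and turn from the pose commanded when the call began, along the tool's axes at that moment; what a row does not reach only later rows make up. The controller multiplies each number of a shift by 20 cm and each number of a turn by 45 degrees. A row lasts 1/12 s, in which the tool goes at most 41.7 mm and 7.16 degrees, less where a joint would pass 70% of its speed; a pose out of reach is approached as far as the arm can. A call with a number of a shift or a turn outside -1 to 1 is refused whole. A call with a gripper value outside its range is refused whole. OPENING is the opening, from 0 (shut) to 1 (fully open), set as the call begins (- or left out, the last holds). The fingers move at their own pace and stop on an object; FORCE is the grip in N (left out, the last holds). Time passes only in rows, so rows that repeat a pose let the fingers close. It gives the time, the measured TCP pose, the force, the opening and the grip force at its end, in the units of the state.
- sensors.observe(): the state, without advancing time (a new reading comes with each control period).
- read_camera(name): name is "scene" or "top"; returns the picture (384x512x3 uint8, red, green, blue); there is no depth.
- get_calibration(name): a dict with "camera_matrix" (3x3 intrinsics, pixels), "dist_coeffs" ([k1, k2, p1, p2, k3] as OpenCV has them; the pictures are not rectified), "xyz" and "rotation" of the camera in the world. Camera axes: x right, y up, looking along -z (the intrinsics and any distortion apply to the point x, -y, -z); pixel columns grow to the right and rows downward; lengths in mm; the calibration is good to about 2 mm. A picture is of the moment at which its call begins. get_calibration takes no time and is no camera call.
- workorder.sign_off(): hands the job in; it is judged then, once.
The state is a dict: "clock": time; "qpos": joint angles; "joint_vel": joint speeds; "tau": joint torques, N m; "ee_pos": TCP position; "tcp_rot": TCP orientation; "wrist_force": force on the tool from outside, world axes, zero at the start; "torque": the same for the moment, N m; "width": finger opening in mm; "grip_force": force on a finger pad.
Only numpy, scipy, OpenCV 4.12 (cv2) and the standard library are available. Lean on these libraries where they do the work, as an engineer would, in place of code of your own. Each camera call takes 0.05 s, during which the arm holds its last target. There are 200 camera calls.

TASK

Set the stop of the length gauge to the middle-length one of the three tubes: loosen the clamp knob before you move the stop, slide the stop back, and lay that tube in the gauge's V blocks. Bring the stop up so that the tube is snug between fence and stop, with no gap at either end, and turn the knob firmly tight again. Leave the tube there, and leave the other tubes and everything else on the bench where they are.

Things in the scene. Friction and masses are not known exactly. Their poses are not given: they have to be found in the camera images.
- gauge: length gauge, fixed: plywood base 170 (x) by 270 (y), 12 thick; origin at the centre of its underside, x away from the robot at yaw 0, y along its rail, z up. Three V blocks (18 thick in y, at y -100, -28, +45, tops 60 high) carry a tube along y. A rail with the sliding stop runs along the back at x 55
- seat (a point): point on the fence's face (y -115 of the gauge), on the axis of a tube of diameter 26 lying in the V blocks (x -45, z 65 of the gauge); axes as the gauge. The fence is an upright plate 50 wide in x, top 87 high; a tube here runs from this point to +y
- light_bar (a point): middle of the underside of a light bar over the rail (gauge x 62, y 0, z 253): 34 wide in x, 268 long in y, on a post at each end (x 72, y -128 and +128). It is in the way of an upright gripper at the knob: lean the tool to the gauge's -x side
- stop (a joint): position of the sliding stop along the rail (m): the space between fence and stop face is 60 mm plus this value; it grows towards +y of the gauge, 0 to 0.09. Pinched fast while the knob is tight; slides with a push of about 2 N when loose
- stop_face (a point): point on the stop's face (the side towards the fence) on the axis of a tube lying in the V blocks. The stop is an aluminium plate 8 thick, top 83 high, reaching from x -62 to +83 of the gauge, with a carriage 64 x 50 on the rail behind it (y +5 to +55 from the face, top 58 high)
- knob_grip (a point): middle of the bar of the black clamp knob, the place to grip: bar 46 long (this point's x), 11 thick (y), 26 high (z). z is the knob's axis, pointing out; it leans 35 degrees from vertical to the gauge's -x side. A round collar (diameter 26) is 13 to 26 below this point, a boss (diameter 30) from 35 below. It lies 30 to the +y side of the stop's face
- clamp_knob (a joint): turn of the clamp knob (rad), 0 to 2.2, growing clockwise seen from its outer end (tightening). Below 0.95 the stop is free; it begins to pinch at 1.0 and is firmly tight from 1.5 upward. At 1.25 the bar points square to the rail. It stays where it is left
- stand: wooden tube stand, fixed: base 150 (x) by 220 (y), 12 thick, origin at the centre of its underside; three pairs of V blocks hold tubes along its x axis at y -65, 0 and +65, tube axes 55 high; the blocks of a pair (14 thick, tops 50 high) are at x -28 and +28, with a free gap of 42 between
- tube_short: steel tube, outside diameter 26, 85 long, lying level in the V blocks of the tube stand at the start; origin at its middle, x along the tube
- tube_middle: steel tube, outside diameter 26, 105 long, lying level in the V blocks of the tube stand at the start; origin at its middle, x along the tube; the one to use
- tube_long: steel tube, outside diameter 26, 125 long, lying level in the V blocks of the tube stand at the start; origin at its middle, x along the tube
- bottle: white plastic bottle, diameter 52, 150 tall, a bystander; origin on its underside
- sleeve: brass sleeve standing on end, diameter 40, 35 tall, a bystander; origin on its underside
- screwdriver: screwdriver, 180 long, lying along its x axis, a bystander; origin under its middle
- block: wooden block 50 x 90 x 35, a bystander; origin on its underside
- cone: pointed dark steel cone, diameter 56 at the foot, 110 tall, a bystander; origin on its underside
- mug: grey plastic cup, diameter 72, 85 tall, a bystander; origin on its underside
- jar: jar, diameter 60, 70 tall, a bystander; origin on its underside

How it is judged:
By the outcome, as a careful person would: the job done as asked, in the order asked, and still so for the second after the job is handed in, with the robot touching nothing.
It also fails if it takes over 72 s, if anything falls off the work surface, if the arm or the gripper's body presses on something with over 40 N, if the wrist force passes 120 N, or if a joint passes its speed limit or range.

## Working session

There is one attempt and no reset: what is moved stays moved. The work goes in short steps, Python scripts to look and compute and a shell command to move; the robot and the scene stay as the last step left them, time stands still between calls to the robot, and variables do not carry over. Pictures are saved under pics/ and viewed, at most 10 in all, crops included, and the job is handed in when it is done.

```bash
mkdir -p pics
python3 - <<'E'
from plant import sensors, read_camera, get_calibration
import cv2
for n in("scene","top"):
    im=read_camera(n); cv2.imwrite(f"pics/{n}0.png",cv2.resize(im[:,:,::-1],(800,600),interpolation=cv2.INTER_CUBIC)); cv2.imwrite(f"pics/raw_{n}0.png",im[:,:,::-1])
    print(get_calibration(n))
print(sensors.observe())
E
```

```text
{'camera_matrix': array([[372.28251168,   0.        , 251.75530222],
       [  0.        , 372.28251168, 192.09269958],
       [  0.        ,   0.        ,   1.        ]]), 'dist_coeffs': array([-0.12523073,  0.        ,  0.        ,  0.        ,  0.        ]), 'xyz': array([ 998.75926925, -273.85105486,  846.03350044]), 'rotation': array([0.57710312, 0.33147757, 0.99727966])}
{'camera_matrix': array([[472.14176924,   0.        , 258.13555881],
       [  0.        , 472.14176924, 188.80539144],
       [  0.        ,   0.        ,   1.        ]]), 'dist_coeffs': array([-0.14659925,  0.        ,  0.        ,  0.        ,  0.        ]), 'xyz': array([ 324.82876671,  -16.37438699, 1494.35877709]), 'rotation': array([ 0.13587561, -0.15220185, -1.56127258])}
{'clock': 0.1, 'qpos': array([ 1.13329151,  0.60005132, -0.00253779,  1.60006295,  0.00178702,
        0.94290944, -0.07980215]), 'joint_vel': array([-0.00033491, -0.00052949,  0.00131116, -0.00125854,  0.0002135 ,
        0.0012657 ,  0.00096558]), 'tau': array([ 5.30309917e-03, -7.77987671e+01,  1.56969734e+00, -2.58626479e+01,
        1.26198379e-02,  5.52516110e-03,  2.38621845e-05]), 'ee_pos': array([ 255.77951676, -677.91981621,  230.49425176]), 'tcp_rot': array([-3.08924170e+00, -5.63502684e-01,  5.94870680e-04]), 'wrist_force': array([ 0.1812106 ,  0.338254  , -0.11118486]), 'torque': array([-0.00422359, -0.00278439,  0.0161835 ]), 'grip_force': 0.0, 'width': 85.58901155756202}
```

View pics/scene0.png

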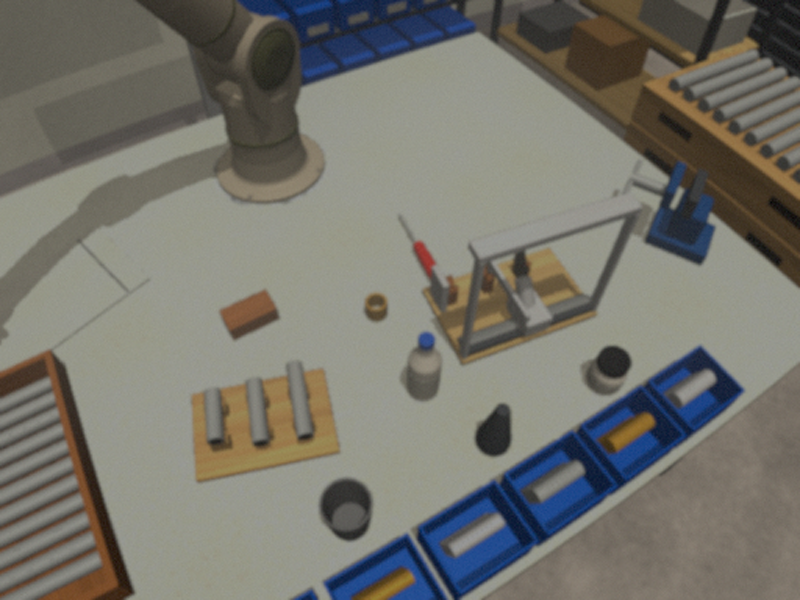

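View pics/top0.png

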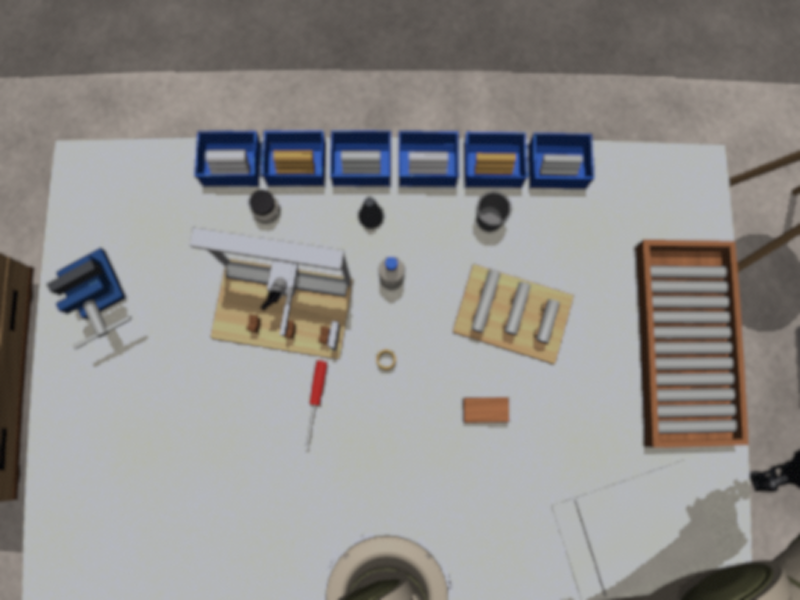

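The scene view shows the stand around (265,420), with the tubes short (214,415), middle (257,410) and long (300,400), and the gauge around (515,300). The top view shows the gauge at (280,300) and the stand at (515,312). I'll enlarge both next.

```bash
cat > h.py <<'E'
import numpy as np, cv2
from scipy.spatial.transform import Rotation as R
from plant import sensors, read_camera, get_calibration
C={n:get_calibration(n) for n in("scene","top")}
F=np.diag([1.,-1,-1])
def proj(n,P):
    c=C[n]; Rc=R.from_rotvec(c["rotation"]).as_matrix(); M=F@Rc.T
    return cv2.projectPoints(np.atleast_2d(P).astype(float),cv2.Rodrigues(M)[0],-M@c["xyz"],c["camera_matrix"],c["dist_coeffs"])[0][:,0]
def unproj(n,uv,z):
    c=C[n]; u=cv2.undistortPoints(np.array(uv,float).reshape(-1,1,2),c["camera_matrix"],c["dist_coeffs"])[:,0]
    d=np.c_[u[:,0],-u[:,1],-np.ones(len(u))]@R.from_rotvec(c["rotation"]).as_matrix().T
    return c["xyz"]+d*((z-c["xyz"][2])/d[:,2])[:,None]
def crop(im,x,y,w,h,W,H,grid=10):
    o=cv2.resize(im[y:y+h,x:x+w],(W,H),interpolation=cv2.INTER_CUBIC)
    for g in range((x//grid+1)*grid,x+w,grid):
        X=int((g-x)*W/w); cv2.line(o,(X,0),(X,6),(0,0,255),1); cv2.putText(o,str(g),(X-9,16),0,.33,(0,0,255),1)
    for g in range((y//grid+1)*grid,y+h,grid):
        Y=int((g-y)*H/h); cv2.line(o,(0,Y),(6,Y),(0,0,255),1); cv2.putText(o,str(g),(8,Y+4),0,.33,(0,0,255),1)
    return o
def grab(n): return read_camera(n)[:,:,::-1].copy()
E
python3 - <<'E'
from h import *
t=cv2.imread("pics/raw_top0.png"); s=cv2.imread("pics/raw_scene0.png")
a=np.vstack([np.hstack([crop(t,118,140,112,84,400,300),crop(t,284,160,96,72,400,300)]),
 np.hstack([crop(s,264,116,160,120,400,300),crop(s,112,216,120,90,400,300)])])
cv2.imwrite("pics/c1.png",a)
E
```

```text
(no output)
```

View pics/c1.png

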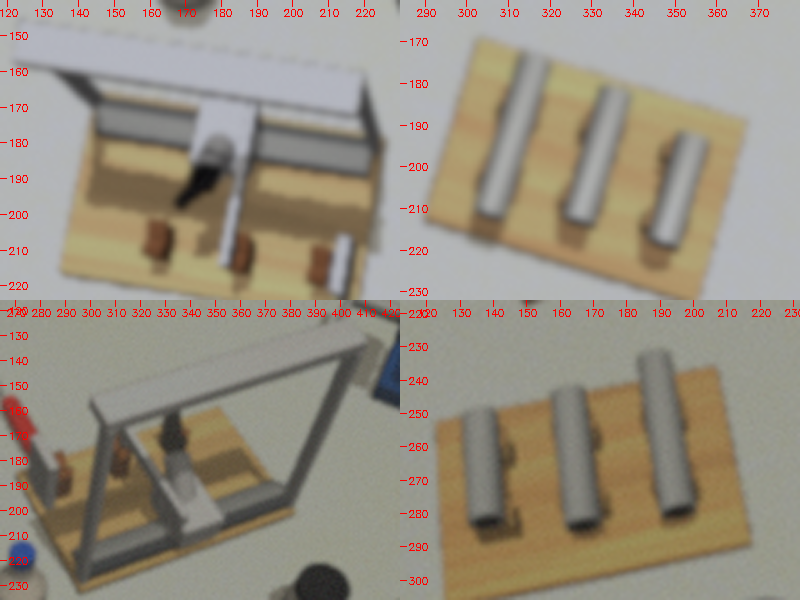

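```bash
cat > fit.py <<'E'
from h import *
from scipy.optimize import least_squares
def fit(obs,x0):
    def tr(p,L):
        c,s=np.cos(p[2]),np.sin(p[2]); return np.array([p[0]+c*L[0]-s*L[1],p[1]+s*L[0]+c*L[1],L[2]])
    f=lambda p:np.concatenate([proj(n,tr(p,L))[0]-uv for n,L,uv in obs])
    r=least_squares(f,x0,x_scale=[1,1,.01],loss="soft_l1"); print(r.x.round(3)); print(r.fun.reshape(-1,2).round(1).tolist()); return r.x
E
python3 - <<'E'
from fit import *
g=fit([("top",(-85,135,12),(135.4,216.2)),("top",(-85,-135,12),(215.7,229.1)),
 ("top",(-70,-115,87),(214.6,206)) if 0 else ("top",(-20,-115,87),(213.2,205.8)),
 ("scene",(85,-135,12),(296,232.8)),("scene",(85,135,12),(382,201.6)),("scene",(-85,135,12),(352,158.8))],[600,150,-.15])
s=fit([("top",(75,110,12),(302.5,169.1)),("top",(75,-110,12),(367.3,188.8)),("top",(-75,110,12),(290,212.8)),("top",(-75,-110,12),(356.5,231.7)),
 ("scene",(-75,-110,12),(123.1,252.6)),("scene",(-75,110,12),(207.4,235.8)),("scene",(75,110,12),(217,289.5)),("scene",(75,-110,12),(126,306))],[550,-300,-.2])
# tube ends at z 55
q=lambda X,Y:(284+(X-400)/4.167,160+Y/4.167)
c,sn=np.cos(s[2]),np.sin(s[2])
for n in [((540,55),(491,213)),((613,90),(580,220)),((692,135),(665,243))]:
    w=unproj("top",[q(*a) for a in n],60)[:,:2]; l=(w-s[:2])@np.array([[c,-sn],[sn,c]]); print(w.round(),l.round(1).tolist())
E
```

```text
[ 5.74630e+02  2.15963e+02 -1.62000e-01]
[[-1.1, -1.0], [1.7, 0.4], [-0.3, -1.0], [-0.9, -0.1], [0.6, -0.4], [-0.4, -0.5]]
[ 5.65095e+02 -2.57119e+02 -3.02000e-01]
[[0.0, -1.2], [0.2, -0.6], [-0.9, -0.9], [-1.2, 0.9], [-1.2, -0.6], [-0.4, -0.8], [0.6, -0.8], [-1.2, 2.1]]
[[ 642. -216.]
 [ 522. -178.]] [[61.0, 61.8], [-64.5, 63.1]]
[[ 615. -271.]
 [ 517. -244.]] [[52.1, 2.0], [-49.6, -1.3]]
[[ 582. -329.]
 [ 500. -307.]] [[37.2, -64.2], [-47.1, -66.5]]
```

```bash
cat >> fit.py <<'E'
def T(p,L):
    L=np.atleast_2d(L).astype(float); c,s=np.cos(p[2]),np.sin(p[2]); return np.c_[p[0]+c*L[:,0]-s*L[:,1],p[1]+s*L[:,0]+c*L[:,1],L[:,2]]
def crop2(n,im,x,y,w,h,W,H,polys,grid=10):
    o=crop(im,x,y,w,h,W,H,grid); k=W/w
    for P,col in polys:
        u=(proj(n,P)+.5-[x,y])*k-.5; cv2.polylines(o,[np.round(u).astype(int).reshape(-1,1,2)],False,col,1)
    return o
def rect(x0,x1,y0,y1,z): return [(x0,y0,z),(x1,y0,z),(x1,y1,z),(x0,y1,z),(x0,y0,z)]
E
python3 - <<'E'
from fit import *
d=lambda n,u:(u[0]-.4,u[1]-.4)
O=[("top",(-85,135,12),(135.4,216.2)),("top",(-85,-135,12),(215.7,229.1)),("top",(-20,-115,87),(213.2,205.8)),
 ("scene",(85,-135,12),(296,232.8)),("scene",(85,135,12),(382,201.6)),("scene",(-85,135,12),(352,158.8))]
g=fit([(a,b,d(a,c)) for a,b,c in O],[600,150,-.15])
O=[("top",(75,110,12),(302.5,169.1)),("top",(75,-110,12),(367.3,188.8)),("top",(-75,110,12),(290,212.8)),("top",(-75,-110,12),(356.5,231.7)),
 ("scene",(-75,-110,12),(123.1,252.6)),("scene",(-75,110,12),(207.4,235.8)),("scene",(75,110,12),(217,289.5))]
s=fit([(a,b,d(a,c)) for a,b,c in O],[550,-300,-.2])
np.save("gs.npy",[g,s])
t=cv2.imread("pics/raw_top0.png"); sc=cv2.imread("pics/raw_scene0.png")
G=(0,255,0);B=(255,0,0)
def gp(sp):
    y=-115+60+sp
    return [(T(g,L),col) for L,col in[(rect(-85,85,-135,135,12),G),(rect(-70,-20,-115,-115,87),B),(rect(-62,83,y,y+8,83),B),(rect(45,79,-134,134,253),G)]]
sp=[(T(s,rect(-75,75,-110,110,12)),G)]+[(T(s,rect(-l/2,l/2,yy-13,yy+13,55)),B) for l,yy in((125,65),(105,0),(85,-65))]
cv2.imwrite("pics/c2.png",np.vstack([np.hstack([crop2("top",t,118,140,112,84,400,300,gp(.0+65)),crop2("scene",sc,264,116,160,120,400,300,gp(65))]),
 np.hstack([crop2("top",t,160,170,40,30,400,300,[]),crop2("scene",sc,312,155,40,30,400,300,[])])]))
cv2.imwrite("pics/c3.png",np.hstack([crop2("top",t,284,160,96,72,400,300,sp),crop2("scene",sc,112,216,120,90,400,300,sp)]))
E
```

```text
[ 5.74061e+02  2.16358e+02 -1.60000e-01]
[[-0.8, -0.4], [2.0, 0.9], [-0.0, -0.5], [-0.4, 0.1], [0.9, -0.3], [-0.1, -0.3]]
[ 5.65334e+02 -2.57520e+02 -2.98000e-01]
[[0.4, -0.7], [0.7, -0.4], [-0.3, -0.4], [-0.6, 1.1], [-1.0, 0.1], [-0.2, -0.4], [1.0, -0.4]]
```

View pics/c2.png

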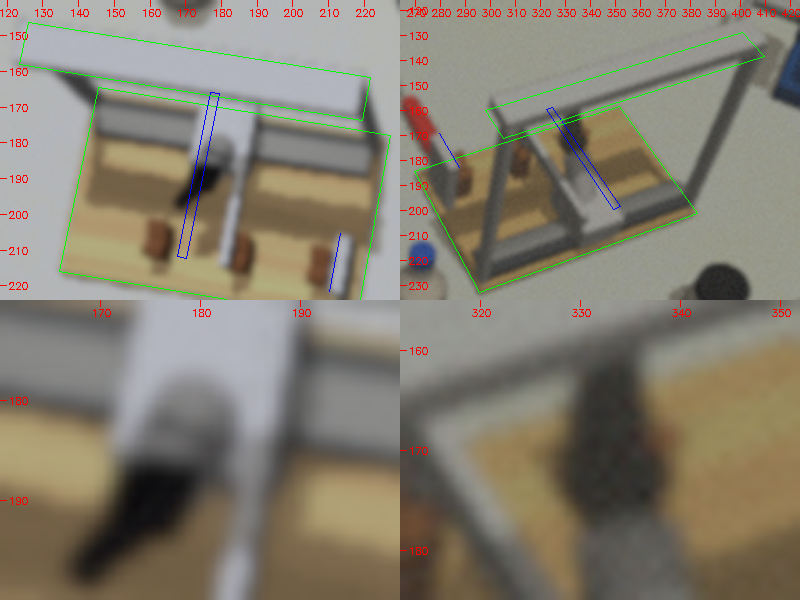

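View pics/c3.png

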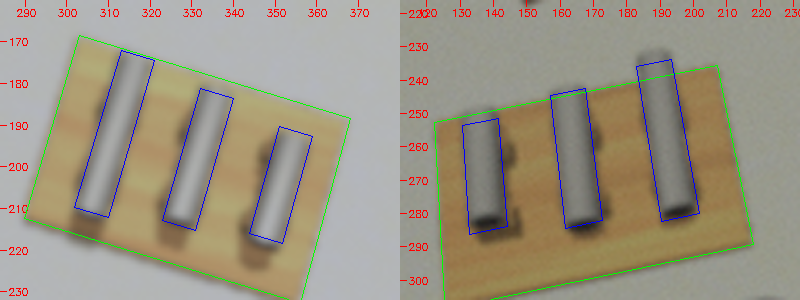

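```bash
cat > knob.py <<'E'
from fit import *
g=np.load("gs.npy")[0]
n_=np.array([-np.sin(np.radians(35)),0,np.cos(np.radians(35))]); e1=np.array([-n_[2]*-1,0,-n_[0]]); e2=np.array([0,1.,0])
def pts(p):
    c=np.array(p[:3]); f=-(p[3]-1.25); a=np.cos(f)*e1+np.sin(f)*e2; b=np.cross(n_,a)
    bar=[c+i*23*a+j*5.5*b+k*13*n_ for i in(-1,1) for j in(-1,1) for k in(-1,1)]
    t=np.linspace(0,2*np.pi,24,endpoint=False)
    col=[c+13*(np.cos(u)*e1+np.sin(u)*e2)-k*n_ for u in t for k in(13,26)]
    return [T(g,bar),T(g,col)]
K=8
def render(nm,P,x,y,w,h):
    m=np.zeros((h*K,w*K),np.float32)
    for q in P:
        u=(proj(nm,q)+.5-[x,y])*K-.5; cv2.fillConvexPoly(m,cv2.convexHull(np.round(u).astype(np.int32)),1.)
    return cv2.resize(cv2.GaussianBlur(m,(0,0),.8*K),(w,h),interpolation=cv2.INTER_AREA)
W={"top":(160,180,30,25),"scene":(320,152,30,30)}
def obs(nm,im):
    x,y,w,h=W[nm]; return im[y:y+h,x:x+w].astype(float).mean(2)
E
python3 - <<'E'
from knob import *
from scipy.optimize import differential_evolution
o={n:obs(n,cv2.imread(f"pics/raw_{n}0.png")) for n in W}
for n in o: print(n,o[n][::3,::3].round().astype(int).tolist())
# plate end
for X,Y in((227.5,267),(239,205)):
    w=unproj("top",[(118+X/3.571-.4,140+Y/3.571-.4)],83)[0]; c,s=np.cos(g[2]),np.sin(g[2]); d=w[:2]-g[:2]; print("plate",c*d[0]+s*d[1],-s*d[0]+c*d[1])
D={"top":np.clip((95-o["top"])/75,0,1),"scene":np.clip((95-o["scene"])/50,0,1)}
f=lambda p:sum(((render(n,pts(p),*W[n])-D[n])**2).sum() for n in W)
r=differential_evolution(f,[(-10,60),(-20,60),(70,140),(0.8,2.2)],seed=1,maxiter=60,popsize=12,tol=1e-6)
print(r.x.round(2),r.fun)
im=[]
for n in W: im.append(cv2.resize(np.hstack([D[n],render(n,pts(r.x),*W[n])]),(600,260)))
cv2.imwrite("pics/k.png",(np.vstack(im)*255).astype(np.uint8))
E
```

```text
top [[97, 95, 92, 100, 164, 140, 127, 123, 171, 154], [151, 149, 143, 128, 155, 107, 98, 88, 148, 112], [151, 153, 153, 151, 82, 48, 59, 75, 134, 85], [102, 115, 136, 128, 30, 17, 32, 86, 121, 87], [94, 94, 94, 66, 19, 23, 70, 101, 124, 96], [92, 92, 78, 23, 47, 85, 92, 104, 141, 95], [101, 100, 87, 65, 91, 92, 92, 125, 136, 91], [107, 108, 128, 133, 120, 105, 99, 147, 116, 94], [84, 73, 89, 147, 146, 119, 101, 163, 99, 102]]
scene [[152, 149, 151, 148, 148, 148, 150, 152, 146, 133], [150, 150, 150, 152, 151, 146, 131, 109, 94, 94], [152, 147, 144, 129, 108, 91, 101, 120, 138, 143], [124, 102, 91, 86, 68, 82, 144, 137, 129, 125], [101, 123, 137, 90, 52, 65, 124, 121, 123, 124], [139, 130, 124, 66, 49, 56, 99, 122, 127, 128], [128, 122, 96, 51, 52, 55, 79, 124, 121, 122], [139, 127, 112, 48, 45, 48, 72, 116, 116, 119], [136, 130, 122, 84, 59, 66, 94, 116, 121, 120], [76, 108, 117, 97, 85, 93, 90, 110, 110, 95]]
plate -63.651441804460326 -25.8702161662239
plate -9.84805264329123 -25.431389709952423
[ -5.81   4.65 115.15   1.88] 23.195401035246405
```

View pics/k.png

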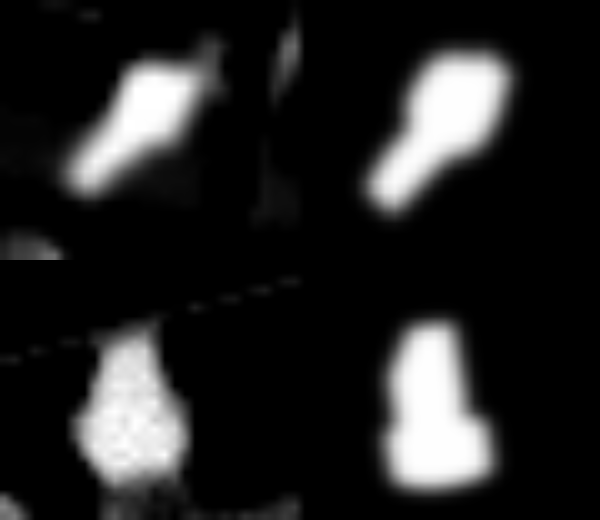

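Run:
```python
from knob import *
from scipy.optimize import differential_evolution
o={n:obs(n,cv2.imread(f"pics/raw_{n}0.png")) for n in W}
D={"top":np.clip((95-o["top"])/75,0,1),"scene":np.clip((95-o["scene"])/45,0,1)}
M={n:np.ones_like(D[n]) for n in D}; M["scene"][:11]=0; M["top"][:,21:]=0
for lab,sl in(("bar",slice(0,1)),("both",slice(0,2))):
    f=lambda p:sum((M[n]*(render(n,pts(p)[sl],*W[n])-D[n])**2).sum() for n in W)
    r=differential_evolution(f,[(-10,60),(-20,60),(70,140),(0.8,2.2)],seed=1,maxiter=60,popsize=12,tol=1e-6)
    print(lab,r.x.round(2),r.fun)
    if lab=="bar" : im=[cv2.resize(np.hstack([D[n],render(n,pts(r.x)[sl],*W[n])]),(600,260)) for n in W]
cv2.imwrite("pics/k2.png",(np.vstack(im)*255).astype(np.uint8))
```

```text
bar [ -0.73   4.97 107.04   1.98] 19.929973569143577
both [ -5.92   4.08 118.43   1.9 ] 16.754223648131074
```

View pics/k2.png

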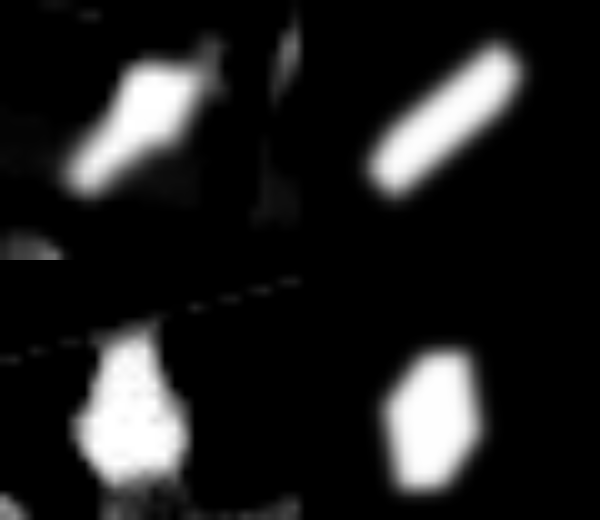

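Run:
```python
from knob import *
from scipy.optimize import differential_evolution
import h
o={n:obs(n,cv2.imread(f"pics/raw_{n}0.png")) for n in W}
D={"top":np.clip((95-o["top"])/75,0,1),"scene":np.clip((95-o["scene"])/45,0,1)}
M={n:np.ones_like(D[n]) for n in D}; M["scene"][:11]=0; M["top"][:,21:]=0; M["top"][:9]=0
for rc in (13,10):
  def P(p):
    a,b=pts(p); return a,(b-b.mean(0))*[rc/13,rc/13,1]+b.mean(0)
  def f(p,full=0):
    s=0
    for i,n in enumerate(W):
        x,y,w,hh=W[n]; dx,dy=p[4+2*i:6+2*i]
        s+=(M[n]*(render(n,P(p),x-dx,y-dy,w,hh)-D[n])**2).sum()+1.0*(dx*dx+dy*dy)
    return s+((p[1]-1)/2)**2
  r=differential_evolution(f,[(-20,40),(-10,15),(80,140),(1.2,2.2)]+[(-2,2)]*4,seed=1,maxiter=60,popsize=10,tol=1e-6)
  print(rc,r.x.round(2),r.fun)
# gauge plate right edge in scene
```

```text
13 [-3.1000e+00  1.5400e+00  1.2389e+02  1.8400e+00 -4.8000e-01 -3.4000e-01
 -2.8000e-01  5.0000e-02] 9.07952365479005
10 [-2.1600e+00  1.7700e+00  1.1887e+02  1.9500e+00 -3.8000e-01 -1.3000e-01
  3.0000e-02  1.2000e-01] 11.851575823679804
```

```bash
cat > mv.py <<'E'
from knob import *
g,s=np.load("gs.npy"); Rg=R.from_euler("z",g[2]); Rs=R.from_euler("z",s[2])
def to(pos,Rt,verbose=1):
    st=sensors.observe(); R0=R.from_rotvec(st["tcp_rot"])
    d=R0.inv().apply(np.array(pos)-st["ee_pos"])/200; w=(R0.inv()*Rt).as_rotvec()/(np.pi/4)
    print("row",np.r_[d,w].round(3).tolist(),"mm",round(200*np.linalg.norm(d)),"deg",round(45*np.linalg.norm(w)), "rows>=",int(max(np.linalg.norm(d)*200/41.7,np.linalg.norm(w)*45/7.16))+1)
def knobR(th):
    f=-(th-1.25); a=np.cos(f)*e1+np.sin(f)*e2; b=np.cross(n_,a)
    z=-n_; y=b; x=np.cross(y,z); return Rg*R.from_matrix(np.c_[x,y,z])
def gp(L): return T(g,L)[0]
def show():
    st=sensors.observe(); l=Rg.inv().apply(st["ee_pos"]-[g[0],g[1],0])
    print("t",st["clock"].__round__(2),"gauge-TCP",l.round(1),"q",st["qpos"].round(2),"F(gauge)",Rg.inv().apply(st["wrist_force"]).round(1),"M",Rg.inv().apply(st["torque"]).round(2),"w",round(st["width"],1),"gf",round(st["grip_force"],1))
def downR(yaw_y): # pointing down, tool y heading
    y=np.array([np.cos(yaw_y),np.sin(yaw_y),0]); z=np.array([0,0,-1.]); return R.from_matrix(np.c_[np.cross(y,z),y,z])
K0=np.array([-3,1.5,120.])
E
python3 - <<'E'
from mv import *
st=sensors.observe(); print(R.from_rotvec(st["tcp_rot"]).as_matrix().round(2).tolist())
tgt=gp(K0+n_*120); print(tgt); 
p=st["ee_pos"]
for q in (np.array([330,-500,400]),np.array([400,-300,400]),np.array([430,-100,400]),tgt):to(q,knobR(1.87))
E
```

```text
[[0.94, 0.35, -0.0], [0.35, -0.94, 0.0], [-0.0, -0.0, -1.0]]
[503.39060211 229.29645137 218.29824531]
row [0.661, -0.702, -0.847, -0.92, 0.044, -2.456] mm 257 deg 118 rows>= 17
row [1.342, -1.515, -0.846, -0.92, 0.044, -2.456] mm 439 deg 118 rows>= 17
row [1.835, -2.397, -0.844, -0.92, 0.044, -2.456] mm 627 deg 118 rows>= 17
row [2.76, -3.807, 0.066, -0.92, 0.044, -2.456] mm 940 deg 118 rows>= 23
```

```bash
python3 -m crank '[[0.66,-0.7,-0.85,0,0,-0.9],[0.66,-0.7,-0.85,0,0,-0.9],[0.66,-0.7,-0.85,0,0,-0.9],[0.66,-0.7,-0.85,0,0,-0.9],[0.66,-0.7,-0.85,0,0,-0.9],[0.66,-0.7,-0.85,0,0,-0.9],[0.66,-0.7,-0.85,0,0,-0.9]]' 0.55
python3 - <<'E'
from mv import *
show()
for q in ([470,-300,400],[500,-200,400]):to(q,knobR(1.87))
E
```

```text
clock: 0.68
ee_pos: [334.1, -496.6, 406.5]
tcp_rot: [2.691, 1.61, 0.004]
wrist_force: [0.8, 0.1, 0.7]
width: 47.0
grip_force: 0.0
t 0.68 gauge-TCP [-123.2 -742.2  406.5] q [ 1.05  0.3  -0.23  1.66  0.07  1.18  0.32] F(gauge) [0.8 0.2 0.7] M [-0.03 -0.08 -0.02] w 47.0 gf 0.0
row [1.188, 0.134, 0.033, -0.786, -0.248, -1.58] mm 239 deg 80 rows>= 12
row [1.699, 0.03, 0.032, -0.786, -0.248, -1.58] mm 340 deg 80 rows>= 12
```

```bash
python3 -m crank '[[1,0.1,0,0,0,-0.8],[1,0.1,0,0,0,-0.8],[1,0.1,0,0,0,-0.8],[1,0.1,0,0,0,-0.8],[1,0.1,0,0,0,-0.8]]'
python3 - <<'E'
from mv import *
show()
for q in ([480,-100,400],[480,100,380],[500,0,380]):to(q,knobR(1.87))
E
```

```text
clock: 1.1
ee_pos: [445.1, -332.5, 401.1]
tcp_rot: [-2.074, -2.359, -0.001]
wrist_force: [-0.3, -0.4, -0.7]
width: 46.9
grip_force: 0.0
t 1.1 gauge-TCP [ -39.8 -562.4  401.1] q [ 0.87  0.26 -0.43  1.75  0.12  1.16  0.54] F(gauge) [-0.3 -0.4 -0.7] M [ 0.   -0.03  0.05] w 46.9 gf 0.0
row [1.13, 0.322, 0.006, -0.644, -0.46, -0.816] mm 235 deg 51 rows>= 8
row [2.122, 0.45, 0.106, -0.644, -0.46, -0.816] mm 434 deg 51 rows>= 11
row [1.613, 0.485, 0.106, -0.644, -0.46, -0.816] mm 338 deg 51 rows>= 9
```

```bash
python3 -m crank '[[1,0.25,0.05,-0.4,-0.3,-0.5],[1,0.25,0.05,-0.4,-0.3,-0.5],[1,0.25,0.05,-0.4,-0.3,-0.5],[1,0.25,0.05,-0.4,-0.3,-0.5],[1,0.25,0.05,-0.4,-0.3,-0.5],[1,0.25,0.05,-0.4,-0.3,-0.5]]'
python3 - <<'E'
from mv import *
show()
for q in (gp(K0+n_*200),gp(K0+n_*120)):to(q,knobR(1.87))
E
```

```text
clock: 1.6
ee_pos: [467.9, -123.5, 390.8]
tcp_rot: [1.371, 2.39, 0.111]
wrist_force: [-0.5, 0.1, 0.4]
width: 47.0
grip_force: 0.0
t 1.6 gauge-TCP [ -50.6 -352.5  390.8] q [ 0.73  0.   -0.63  2.14  0.15  0.62  0.52] F(gauge) [-0.5  0.1  0.4] M [ 0.07  0.4  -0.02] w 47.0 gf 0.0
row [1.698, 0.762, 0.262, -0.248, -0.158, -0.308] mm 376 deg 19 rows>= 10
row [1.658, 0.845, 0.652, -0.248, -0.158, -0.308] mm 394 deg 19 rows>= 10
```

```bash
python3 -m crank '[[0.95,0.4,0.05,-0.25,-0.16,-0.3],[0.95,0.4,0.05,-0.25,-0.16,-0.3],[0.95,0.4,0.05,-0.25,-0.16,-0.3],[0.95,0.4,0.05,-0.25,-0.16,-0.3],[0.95,0.4,0.05,-0.25,-0.16,-0.3],[0.95,0.4,0.05,-0.25,-0.16,-0.3]]'
python3 - <<'E'
from mv import *
show()
for q in (gp(K0+n_*150),gp(K0+n_*60)):to(q,knobR(1.87))
E
```

```text
clock: 2.1
ee_pos: [454.7, 46.2, 351.3]
tcp_rot: [0.99, 2.348, 0.174]
wrist_force: [0.8, -0.8, -0.8]
width: 46.8
grip_force: 0.0
t 2.1 gauge-TCP [ -90.7 -187.   351.3] q [ 0.72 -0.02 -1.12  2.36  0.85  0.4  -0.36] F(gauge) [ 0.9 -0.6 -0.8] M [-0.02  0.64  0.01] w 46.8 gf 0.0
row [0.804, 0.584, 0.442, -0.016, -0.001, -0.019] mm 217 deg 1 rows>= 6
row [0.803, 0.59, 0.892, -0.016, -0.001, -0.019] mm 267 deg 1 rows>= 7
```

```bash
python3 -m crank '[[0.4,0.3,0.22,0,0,0],[0.4,0.3,0.22,0,0,0],[0.4,0.3,0.22,0,0,0],[0.4,0.3,0.22,0,0,0]]'
python3 - <<'E'
from mv import *
show()
for q in (gp(K0+n_*150),gp(K0+n_*60)):to(q,knobR(1.87))
E
```

```text
clock: 2.43
ee_pos: [471.3, 133.0, 299.8]
tcp_rot: [0.995, 2.347, 0.172]
wrist_force: [0.7, -1.2, 0.6]
width: 47.3
grip_force: 0.0
t 2.43 gauge-TCP [-88.1 -98.7 299.8] q [ 0.32  0.26 -1.19  2.36  1.27  0.78 -1.05] F(gauge) [ 0.9 -1.   0.6] M [ 0.02  0.56 -0.05] w 47.3 gf 0.0
row [0.432, 0.307, 0.226, -0.02, -0.001, -0.023] mm 115 deg 1 rows>= 3
row [0.432, 0.314, 0.676, -0.02, -0.001, -0.023] mm 172 deg 1 rows>= 5
```

```bash
python3 -m crank '[[0.2,0.15,0.12,0,0,0],[0.43,0.31,0.3,0,0,0],[0.43,0.31,0.6,0,0,0],[0.43,0.31,0.6,0,0,0],[0.43,0.31,0.6,0,0,0],[0.43,0.31,0.6,0,0,0]]'
python3 - <<'E'
from mv import *
show()
for q in (gp(K0-n_*0),gp(K0-n_*10)):to(q,knobR(1.87))
t=grab("top"); sc=grab("scene")
P=[(np.vstack([pts(np.r_[K0,1.87])[0]]),(0,255,0))]
cv2.imwrite("pics/c4.png",np.hstack([crop2("top",t,150,150,60,60,400,400,P),crop2("scene",sc,300,125,70,70,400,400,P)]))
E
```

```text
clock: 2.93
ee_pos: [526.8, 225.8, 178.0]
tcp_rot: [0.993, 2.358, 0.168]
wrist_force: [-0.1, 0.7, 0.9]
width: 47.1
grip_force: 0.0
t 2.93 gauge-TCP [-48.1   1.8 178. ] q [-0.06  0.64 -1.03  2.31  1.56  1.05 -1.43] F(gauge) [-0.2  0.7  0.9] M [-0.03  0.61 -0.01] w 47.1 gf 0.0
row [-0.019, 0.017, 0.367, -0.026, -0.011, -0.017] mm 74 deg 1 rows>= 2
row [-0.019, 0.018, 0.417, -0.026, -0.011, -0.017] mm 84 deg 1 rows>= 3
```

View pics/c4.png

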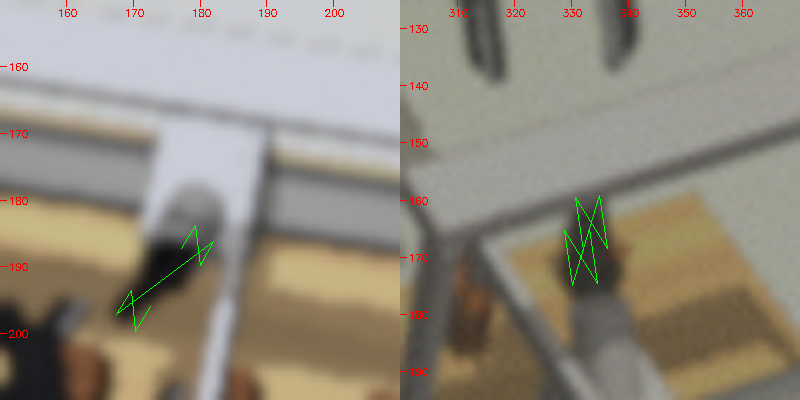

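Run:
```python
from mv import *
st=sensors.observe(); R0=R.from_rotvec(st["tcp_rot"])
for dy in(-24,-33,24,33):
    P=st["ee_pos"]+R0.apply([0,dy,-4]); print(dy,proj("scene",P).round(1),proj("top",P).round(1))
print(proj("top",gp(K0)),proj("scene",gp(K0)))
```

```text
-24 [[317.7 137.2]] [[173.8 209.1]]
-33 [[314.2 137.6]] [[176.1 211.2]]
24 [[336.7 135.1]] [[161.1 197.7]]
33 [[340.3 134.7]] [[158.7 195.6]]
[[174.33200029 191.21191783]] [[332.11874041 166.47109438]]
```

Scene crop: fingertips sit at (316,139) and (338,136), as predicted. In the top crop the bar is centred near (173.5,191), within 3 mm of my model. I'll go down onto the knob.

```bash
python3 -m crank '[[-0.02,0.02,0.13,-0.03,0,0],[-0.02,0.02,0.25,-0.03,0,0],[-0.02,0.02,0.33,-0.03,0,0],[-0.02,0.02,0.39,-0.03,0,0],[-0.02,0.02,0.39,-0.03,0,0],[-0.02,0.02,0.39,-0.03,0,0]]'
python3 -m crank '[[0,0,0,0,0,0],[0,0,0,0,0,0],[0,0,0,0,0,0],[0,0,0,0,0,0],[0,0,0,0,0,0],[0,0,0,0,0,0]]' 0 60
python3 - <<'E'
from mv import *
show()
E
```

```text
clock: 3.53
ee_pos: [575.4, 217.1, 122.4]
tcp_rot: [0.981, 2.343, 0.2]
wrist_force: [0.6, 0.2, 1.0]
width: 46.9
grip_force: 0.0
clock: 4.03
ee_pos: [574.0, 216.3, 121.5]
tcp_rot: [0.979, 2.344, 0.196]
wrist_force: [-8.2, -6.9, 8.9]
width: 9.2
grip_force: 59.1
t 4.03 gauge-TCP [-1.000e-01 -1.000e-01  1.215e+02] q [-0.04  0.78 -0.96  2.3   1.76  1.08 -1.5 ] F(gauge) [-7.  -8.1  8.9] M [-1.37  0.89 -0.77] w 9.2 gf 59.1
```

```bash
python3 -m crank '[[0,0,0,0,0,0]]'
python3 - <<'E'
from mv import *
show()
to(gp(K0-n_*6),knobR(1.87)); st=sensors.observe(); print(R.from_rotvec(st["tcp_rot"]).inv().apply(st["wrist_force"]).round(1),st["joint_vel"].round(3))
E
```

```text
clock: 4.12
ee_pos: [574.0, 216.2, 121.5]
tcp_rot: [0.979, 2.344, 0.196]
wrist_force: [-8.6, -6.2, 9.1]
width: 9.2
grip_force: 59.2
t 4.12 gauge-TCP [ -0.   -0.2 121.5] q [-0.04  0.78 -0.96  2.3   1.76  1.08 -1.5 ] F(gauge) [-7.5 -7.5  9.1] M [-1.39  0.86 -0.82] w 9.2 gf 59.2
row [0.018, -0.003, 0.028, 0.008, -0.002, -0.017] mm 7 deg 1 rows>= 1
[ -3.7  -6.5 -11.8] [ 0.     0.001  0.     0.001 -0.    -0.001 -0.001]
```

```bash
python3 -m crank '[[0,0,-0.035,0,0,0],[0,0,-0.035,0,0,0],[0,0,-0.035,0,0,-0.1],[0,0,-0.035,0,0,-0.2],[0,0,-0.035,0,0,-0.3],[0,0,-0.035,0,0,-0.4],[0,0,-0.035,0,0,-0.5],[0,0,-0.035,0,0,-0.5]]'
python3 - <<'E'
from mv import *
show(); to(gp(K0-n_*6),knobR(1.87)); st=sensors.observe(); print(R.from_rotvec(st["tcp_rot"]).inv().apply(st["wrist_force"]).round(1))
E
```

```text
clock: 4.78
ee_pos: [573.5, 219.3, 125.9]
tcp_rot: [0.498, 2.48, 0.044]
wrist_force: [21.2, 6.2, -28.5]
width: 8.8
grip_force: 60.1
t 4.78 gauge-TCP [ -1.    2.8 125.9] q [-0.07  0.75 -0.92  2.29  1.76  1.03 -1.12] F(gauge) [ 20.    9.5 -28.5] M [1.68 0.31 1.17] w 8.8 gf 60.1
row [0.023, -0.013, 0.048, 0.013, -0.003, 0.484] mm 11 deg 22 rows>= 4
[ 2.2  8.8 34.9]
```

```bash
python3 -m crank '[[0,0,0.025,0,0,0],[0,0,0.025,0,0,-0.12],[0,0,0.025,0,0,-0.24],[0,0,0.025,0,0,-0.36],[0,0,0.025,0,0,-0.48],[0,0,0.025,0,0,-0.6],[0,0,0.025,0,0,-0.72],[0,0,0.025,0,0,-0.84],[0,0,0.025,0,0,-0.96],[0,0,0.025,0,0,-1],[0,0,0.025,0,0,-1]]'
python3 - <<'E'
from mv import *
show(); to(gp(K0-n_*6),knobR(0.6)); st=sensors.observe(); print(R.from_rotvec(st["tcp_rot"]).inv().apply(st["wrist_force"]).round(1)); print(Rg.as_matrix()[:,1])
E
```

```text
clock: 5.7
ee_pos: [573.5, 220.8, 124.7]
tcp_rot: [-0.496, 2.499, -0.263]
wrist_force: [-7.9, 2.3, 13.6]
width: 8.6
grip_force: 66.5
t 5.7 gauge-TCP [ -1.2   4.3 124.7] q [-0.13  0.71 -0.82  2.3   1.78  0.96 -0.36] F(gauge) [-8.2  1.  13.6] M [0.31 0.53 0.12] w 8.6 gf 66.5
row [0.026, -0.001, 0.044, 0.012, 0.014, -0.13] mm 10 deg 6 rows>= 1
[ -1.6   0.4 -15.8]
[0.15951245 0.98719592 0.        ]
```

Run:
```python
from mv import *
st=sensors.observe(); R0=R.from_rotvec(st["tcp_rot"]); print((R0.inv()*Rg).apply([0,45,0])/200,(R0.inv()*Rg).apply(-n_))
```

```text
[-0.11714984  0.19207021  0.00315418] [ 0.010501   -0.01001541  0.9998947 ]
```

```bash
python3 -m crank '[[0,0,-0.01,0,0,-0.12],[-0.02,0.035,-0.01,0,0,-0.12],[-0.04,0.065,-0.01,0,0,-0.12],[-0.06,0.097,-0.01,0,0,-0.12],[-0.08,0.13,-0.008,0,0,-0.12],[-0.1,0.16,-0.008,0,0,-0.12],[-0.117,0.192,-0.007,0,0,-0.12],[-0.117,0.192,-0.007,0,0,-0.12],[-0.117,0.192,-0.007,0,0,-0.12]]'
python3 - <<'E'
from mv import *
show(); to(gp(K0-n_*6),knobR(0.6)); st=sensors.observe(); print(R.from_rotvec(st["tcp_rot"]).inv().apply(st["wrist_force"]).round(1))
E
```

```text
clock: 6.45
ee_pos: [579.9, 265.3, 124.6]
tcp_rot: [-0.611, 2.483, -0.299]
wrist_force: [-5.5, 2.0, 5.1]
width: 8.8
grip_force: 65.4
t 6.45 gauge-TCP [ -2.   49.3 124.6] q [-0.21  0.73 -0.81  2.23  1.71  0.97 -0.24] F(gauge) [-5.8  1.1  5.1] M [0.26 1.19 0.32] w 8.8 gf 65.4
row [0.157, -0.182, 0.043, 0.012, 0.011, -0.015] mm 49 deg 1 rows>= 2
[ 0.7  2.  -7.5]
```

```bash
python3 -m crank '[[0,0,0,0,0,0],[0,0,0,0,0,0],[0,0,0,0,0,0],[0,0,-0.1,0,0,0],[0,0,-0.3,0,0,0],[0,0,-0.5,0,0,0],[0,0,-0.7,0,0,0],[0,0,-0.9,0,0,0],[0,0,-1,0,0,0],[0,0,-1,0,0,0]]' 0.55
python3 - <<'E'
from mv import *
show(); 
dn=downR(s[2]+np.pi/2); tg=T(s,(1,0,0))[0]
for q in ([510,60,350],[520,-100,300],tg+[0,0,200]): to(q,dn)
E
```

```text
clock: 7.28
ee_pos: [465.3, 281.1, 292.2]
tcp_rot: [-0.608, 2.477, -0.3]
wrist_force: [0.6, 0.2, 0.3]
width: 47.2
grip_force: 0.0
t 7.28 gauge-TCP [-117.6   46.6  292.2] q [-0.21  0.36 -0.97  2.24  1.23  0.95  0.03] F(gauge) [0.6 0.3 0.3] M [ 0.    0.62 -0.02] w 47.2 gf 0.0
row [0.234, -1.14, -0.02, -0.182, 0.786, 0.961] mm 233 deg 56 rows>= 8
row [0.702, -1.772, 0.275, -0.182, 0.786, 0.961] mm 385 deg 56 rows>= 10
row [1.149, -2.374, 0.878, -0.182, 0.786, 0.961] mm 556 deg 56 rows>= 14
```

```bash
python3 -m crank '[[0.22,-1,0,-0.18,0.78,0.96],[0.22,-1,0,-0.18,0.78,0.96],[0.22,-1,0,-0.18,0.78,0.96],[0.22,-1,0,-0.18,0.78,0.96],[0.22,-1,0,-0.18,0.78,0.96],[0.22,-1,0,-0.18,0.78,0.96],[0.22,-1,0,-0.18,0.78,0.96],[0.22,-1,0,-0.18,0.78,0.96]]'
python3 - <<'E'
from mv import *
show(); 
dn=downR(s[2]+np.pi/2); tg=T(s,(1,0,0))[0]
for q in ([540,-100,300],tg+[0,0,180]): to(q,dn)
E
```

```text
clock: 7.95
ee_pos: [506.2, 80.9, 334.3]
tcp_rot: [-0.484, -3.099, 0.007]
wrist_force: [0.4, 0.9, -0.5]
width: 46.7
grip_force: 0.0
t 7.95 gauge-TCP [ -45.4 -144.6  334.3] q [ 0.46  0.36 -0.96  1.91  0.34  1.05  0.61] F(gauge) [ 0.2  0.9 -0.5] M [ 0.04 -0.02 -0.03] w 46.7 gf 0.0
row [-0.437, -0.809, 0.174, -0.007, -0.005, -0.015] mm 187 deg 1 rows>= 5
row [-0.805, -1.517, 0.776, -0.007, -0.005, -0.015] mm 377 deg 1 rows>= 10
```

```bash
python3 -m crank '[[-0.2,-0.4,0.05,0,0,0],[-0.53,-1,0.2,0,0,0],[-0.53,-1,0.2,0,0,0],[-0.53,-1,0.2,0,0,0],[-0.53,-1,0.2,0,0,0],[-0.53,-1,0.2,0,0,0]]'
python3 - <<'E'
from mv import *
show(); 
dn=downR(s[2]+np.pi/2); tg=T(s,(1,0,0))[0]
for q in (tg+[0,0,100],tg+[0,0,36]): to(q,dn)
E
```

```text
clock: 8.45
ee_pos: [546.9, -146.2, 292.9]
tcp_rot: [-0.48, -3.101, 0.012]
wrist_force: [0.5, -0.1, -0.5]
width: 47.3
grip_force: 0.0
t 8.45 gauge-TCP [  31.1 -362.3  292.9] q [ 0.78  0.47 -0.89  1.86  0.43  1.02  0.97] F(gauge) [ 0.5 -0.1 -0.5] M [0.   0.03 0.  ] w 47.3 gf 0.0
row [-0.264, -0.495, 0.968, -0.01, -0.004, -0.011] mm 224 deg 1 rows>= 6
row [-0.264, -0.492, 1.288, -0.01, -0.004, -0.011] mm 281 deg 1 rows>= 7
```

```bash
python3 -m crank '[[-0.13,-0.25,0.2,0,0,0],[-0.26,-0.49,0.4,0,0,0],[-0.26,-0.49,0.8,-0.01,0,-0.01],[-0.26,-0.49,0.9,-0.01,0,-0.01],[-0.26,-0.49,0.9,-0.01,0,-0.01],[-0.26,-0.49,0.9,-0.01,0,-0.01],[-0.26,-0.49,0.9,-0.01,0,-0.01]]'
python3 - <<'E'
from mv import *
show(); 
dn=downR(s[2]+np.pi/2); tg=T(s,(1,0,0))[0]
to(tg+[0,0,36],dn)
t=grab("top"); sc=grab("scene")
P=[(T(s,rect(-51,54,-13,13,55)),(0,255,0))]
cv2.imwrite("pics/c5.png",np.hstack([crop2("top",t,284,150,96,96,400,400,P),crop2("scene",sc,100,200,130,130,400,400,P)]))
E
```

```text
clock: 9.03
ee_pos: [565.5, -250.2, 111.8]
tcp_rot: [-0.46, -3.101, -0.005]
wrist_force: [-0.5, 0.2, -0.1]
width: 46.8
grip_force: 0.0
t 9.03 gauge-TCP [  65.9 -462.   111.8] q [ 0.79  0.72 -0.72  1.91  0.67  0.77  0.96] F(gauge) [-0.5  0.1 -0.1] M [-0.    0.04 -0.01] w 46.8 gf 0.0
row [-0.018, -0.036, 0.379, 0.003, -0.009, 0.005] mm 76 deg 0 rows>= 2
```

View pics/c5.png

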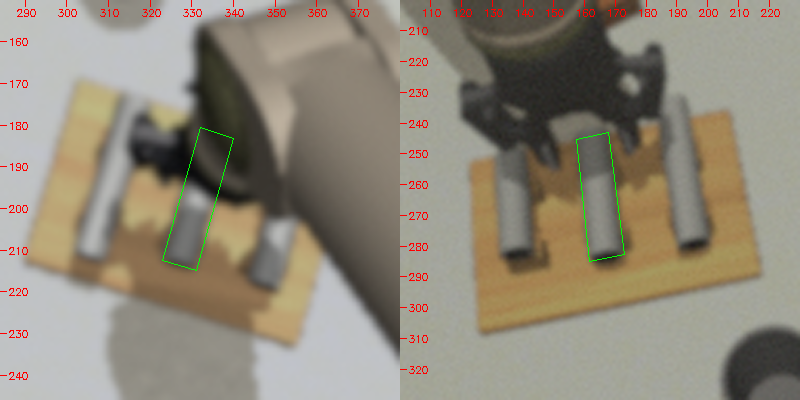

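Scene crop: fingertips at (150,255) and (173,248) straddle the middle tube, which overlays correctly at about (163,262). I'll let the arm settle, then go down.

```bash
python3 -m crank '[[0,0,0,0,0,0],[0,0,0,0,0,0]]'
python3 - <<'E'
from mv import *
dn=downR(s[2]+np.pi/2); tg=T(s,(1,0,0))[0]
to(tg+[0,0,36],dn)
E
```

```text
clock: 9.3
ee_pos: [569.2, -248.4, 118.5]
tcp_rot: [0.456, 3.104, 0.003]
wrist_force: [0.4, 0.4, 0.1]
width: 47.0
grip_force: 0.0
row [0.002, -0.05, 0.413, 0.003, 0.005, 0.009] mm 83 deg 0 rows>= 2
```

```bash
python3 -m crank '[[0,-0.05,0.05,0,0,0],[0,-0.05,0.15,0,0,0],[0,-0.05,0.27,0,0,0.01],[0,-0.05,0.35,0,0,0.01],[0,-0.05,0.41,0,0,0.01],[0,-0.05,0.41,0,0,0.01],[0,-0.05,0.41,0,0,0.01]]'
python3 - <<'E'
from mv import *
show();dn=downR(s[2]+np.pi/2); tg=T(s,(1,0,0))[0]
to(tg+[0,0,36],dn)
E
```

```text
clock: 9.88
ee_pos: [565.2, -258.5, 34.1]
tcp_rot: [0.469, 3.106, 0.004]
wrist_force: [0.4, -0.6, 0.7]
width: 46.9
grip_force: 0.0
t 9.88 gauge-TCP [  67.  -470.2   34.1] q [ 0.74  0.82 -0.62  1.95  0.79  0.64  0.87] F(gauge) [ 0.5 -0.5  0.7] M [ 0.05  0.02 -0.01] w 46.9 gf 0.0
row [-0.004, 0.005, -0.009, 0.003, -0.0, -0.002] mm 2 deg 0 rows>= 1
```

```bash
python3 -m crank '[[0,0,0,0,0,0],[0,0,0,0,0,0],[0,0,0,0,0,0],[0,0,0,0,0,0],[0,0,0,0,0,0],[0,0,0,0,0,0]]' 0 60
python3 - <<'E'
from mv import *
show();dn=downR(s[2]+np.pi/2); tg=T(s,(1,0,0))[0]
to(tg+[0,0,36],dn)
E
```

```text
clock: 10.38
ee_pos: [566.4, -257.2, 35.5]
tcp_rot: [0.468, 3.103, 0.006]
wrist_force: [0.1, 5.8, 6.1]
width: 24.5
grip_force: 58.8
t 10.38 gauge-TCP [  68.  -468.7   35.5] q [ 0.74  0.81 -0.63  1.95  0.79  0.64  0.87] F(gauge) [-0.8  5.7  6.1] M [ 1.14  0.13 -0.01] w 24.5 gf 58.8
row [-0.0, -0.003, -0.002, 0.005, 0.003, -0.001] mm 1 deg 0 rows>= 1
```

```bash
python3 -m crank '[[0,0,-0.1,0,0,0],[0,0,-0.3,0,0,0],[0,0,-0.5,0,0,0],[0,0,-0.7,0,0,0],[0,0,-0.9,0,0,0],[0.05,0.2,-1,0,0,0],[0.1,0.4,-1,0,0,0.1],[0.15,0.6,-1,0,0,0.25],[0.2,0.8,-1,0,0,0.4],[0.2,0.9,-1,0,0,0.55],[0.2,1,-1,0,0,0.7],[0.2,1,-1,0,0,0.7]]'
python3 - <<'E'
from mv import *
show();dn=downR(g[2]); tg=gp((-45,-54.5,0))
for q in(tg+[-30,-60,170],tg+[0,0,150],tg+[0,0,50]):print(q);to(q,dn)
E
```

```text
clock: 11.38
ee_pos: [586.8, -50.9, 236.0]
tcp_rot: [1.296, 2.86, 0.008]
wrist_force: [-0.2, 0.7, -0.6]
width: 24.5
grip_force: 59.1
t 11.38 gauge-TCP [  55.2 -261.8  236. ] q [ 0.47  0.51 -0.69  1.89  0.41  0.89  0.3 ] F(gauge) [-0.3  0.6 -0.6] M [0.06 0.01 0.01] w 24.5 gf 59.1
[490.94355413 109.73389295 170.        ]
row [0.92, 0.167, 0.331, 0.006, -0.004, 1.12] mm 198 deg 50 rows>= 8
[520.94355413 169.73389295 150.        ]
row [1.046, 0.477, 0.433, 0.006, -0.004, 1.12] mm 246 deg 50 rows>= 8
[520.94355413 169.73389295  50.        ]
row [1.046, 0.474, 0.933, 0.006, -0.004, 1.12] mm 296 deg 50 rows>= 8
```

```bash
python3 -m crank '[[0.2,0.04,0,0,0,0.15],[0.4,0.08,0.05,0,0,0.3],[0.6,0.12,0.1,0,0,0.45],[0.8,0.15,0.2,0,0,0.6],[0.92,0.17,0.3,0,0,0.75],[0.92,0.17,0.33,0,0,0.9],[0.92,0.17,0.33,0,0,1],[0.92,0.17,0.33,0,0,1],[0.92,0.17,0.33,0,0,1]]'
python3 - <<'E'
from mv import *
show();dn=downR(g[2]); tg=gp((-45,-54.5,0))
for q in(tg+[0,0,130],tg+[0,0,60],tg+[0,0,46]):print(q);to(q,dn)
E
```

```text
clock: 12.13
ee_pos: [490.3, 104.4, 169.2]
tcp_rot: [-2.288, -2.152, -0.004]
wrist_force: [-0.4, -0.5, -1.3]
width: 24.3
grip_force: 59.2
t 12.13 gauge-TCP [ -64.8 -123.9  169.2] q [ 0.    0.46 -0.45  2.15  0.34  0.6  -0.74] F(gauge) [-0.3 -0.5 -1.3] M [-0.03 -0.02  0.01] w 24.3 gf 59.2
[520.94355413 169.73389295 130.        ]
row [0.335, 0.133, 0.197, 0.002, -0.003, 0.126] mm 82 deg 6 rows>= 2
[520.94355413 169.73389295  60.        ]
row [0.334, 0.132, 0.547, 0.002, -0.003, 0.126] mm 131 deg 6 rows>= 4
[520.94355413 169.73389295  46.        ]
row [0.334, 0.132, 0.617, 0.002, -0.003, 0.126] mm 143 deg 6 rows>= 4
```

```bash
python3 -m crank '[[0.17,0.07,0.05,0,0,0.12],[0.33,0.13,0.15,0,0,0.12],[0.33,0.13,0.3,0,0,0.12],[0.33,0.13,0.42,0,0,0.12],[0.33,0.13,0.42,0,0,0.12],[0.33,0.13,0.42,0,0,0.12],[0.33,0.13,0.42,0,0,0.12]]'
python3 - <<'E'
from mv import *
show();dn=downR(g[2]); tg=gp((-45,-54.5,0)); to(tg+[0,0,46],dn)
t=grab("top"); sc=grab("scene")
P=[(T(g,rect(-58,-32,-107,-2,95)),(0,255,0)),(T(g,rect(-70,-20,-115,-115,87)),(255,0,0))]
cv2.imwrite("pics/c6.png",np.hstack([crop2("top",t,150,150,80,80,400,400,P),crop2("scene",sc,264,116,120,120,400,400,P)]))
E
```

```text
clock: 12.72
ee_pos: [521.0, 168.7, 86.2]
tcp_rot: [-2.39, -2.038, -0.005]
wrist_force: [0.5, -0.2, -0.1]
width: 24.5
grip_force: 59.2
t 12.72 gauge-TCP [-44.8 -55.5  86.2] q [-0.19  0.62 -0.32  2.11  0.41  0.47 -0.99] F(gauge) [ 0.5 -0.1 -0.1] M [ 0.    0.01 -0.  ] w 24.5 gf 59.2
row [0.005, -0.001, 0.201, 0.002, -0.004, 0.002] mm 40 deg 0 rows>= 1
```

View pics/c6.png

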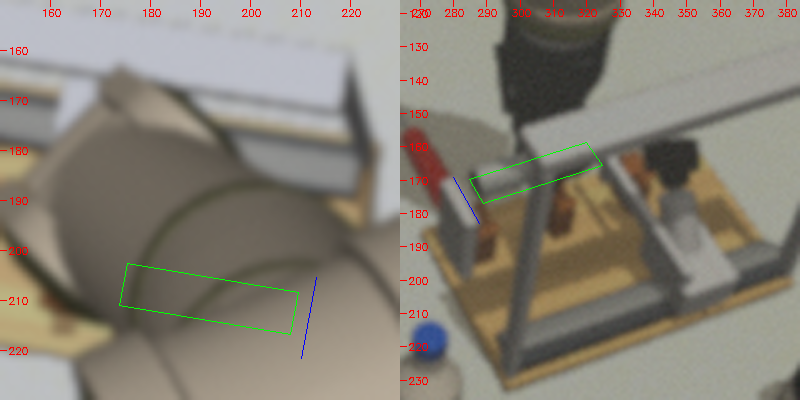

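The scene crop shows the tube, ends near (287,170) and (322,163), hanging clear of the fence over the V blocks and matching the overlay. I'll lower it.

```bash
python3 -m crank '[[0,0,0.05,0,0,0],[0,0,0.1,0,0,0],[0,0,0.15,0,0,0],[0,0,0.18,0,0,0],[0,0,0.19,0,0,0],[0,0,0.19,0,0,0]]'
python3 - <<'E'
from mv import *
show();dn=downR(g[2]); tg=gp((-45,-54.5,0)); to(tg+[0,0,46],dn)
E
```

```text
clock: 13.32
ee_pos: [519.2, 169.3, 46.2]
tcp_rot: [-2.388, -2.038, 0.0]
wrist_force: [-1.3, 0.4, 0.2]
width: 24.5
grip_force: 59.2
t 13.32 gauge-TCP [-46.7 -55.2  46.2] q [-0.23  0.68 -0.27  2.13  0.46  0.38 -1.03] F(gauge) [-1.4  0.2  0.2] M [-0.03  0.34  0.05] w 24.5 gf 59.2
row [0.004, 0.008, 0.001, -0.002, -0.001, 0.003] mm 2 deg 0 rows>= 1
```

```bash
python3 -m crank '[[0,0,0.007,0,0,0],[0,0,0.007,0,0,0]]'
python3 -m crank '[[0,0,0,0,0,0],[0,0,0,0,0,0],[0,0,0,0,0,0],[0,0,0,0,0,0],[0,0,-0.1,0,0,0],[0,0,-0.3,0,0,0],[0,0,-0.5,0,0,0],[0,0,-0.7,0,0,0],[0,0,-0.8,0,0,0],[0,0,-0.8,0,0,0]]' 0.5
python3 - <<'E'
from mv import *
show()
K1=np.array([-2,49.3,124.6]); 
to(gp(K1+n_*120),knobR(0.61)); to(gp(K1+n_*0),knobR(0.61))
E
```

```text
clock: 13.48
ee_pos: [519.1, 169.3, 45.9]
tcp_rot: [-2.389, -2.038, -0.001]
wrist_force: [-5.3, 0.0, 10.1]
width: 24.6
grip_force: 60.3
clock: 14.32
ee_pos: [522.4, 169.8, 210.3]
tcp_rot: [2.39, 2.036, 0.015]
wrist_force: [0.8, 1.2, -0.4]
width: 43.1
grip_force: 0.0
t 14.32 gauge-TCP [-43.6 -54.2 210.3] q [-0.09  0.45 -0.45  2.01  0.28  0.73 -0.87] F(gauge) [ 0.6  1.3 -0.4] M [-0.    0.   -0.03] w 43.1 gf 0.0
row [0.518, -0.136, -0.061, -0.415, -0.849, -2.714] mm 108 deg 129 rows>= 19
row [0.515, 0.205, 0.433, -0.415, -0.849, -2.714] mm 141 deg 129 rows>= 19
```

```bash
python3 -m crank '[[0.17,-0.05,-0.1,-0.05,-0.1,-0.3],[0.34,-0.12,-0.15,-0.1,-0.2,-0.6],[0.5,-0.14,-0.15,-0.14,-0.28,-0.9],[0.5,-0.14,-0.15,-0.14,-0.28,-0.9],[0.5,-0.14,-0.15,-0.14,-0.28,-0.9],[0.5,-0.14,-0.15,-0.14,-0.28,-0.9]]'
python3 -m crank '[[0,0,0,-0.14,-0.28,-0.9],[0,0,0,-0.14,-0.28,-0.9],[0,0,0,-0.14,-0.28,-0.9],[0,0,0,-0.14,-0.28,-0.9],[0,0,0,-0.14,-0.28,-0.9],[0,0,0,-0.14,-0.28,-0.9]]'
python3 - <<'E'
from mv import *
show()
K1=np.array([-2,49.3,124.6]); 
to(gp(K1+n_*120),knobR(0.61)); to(gp(K1+n_*0),knobR(0.61))
E
```

```text
clock: 14.82
ee_pos: [508.1, 273.0, 234.9]
tcp_rot: [1.414, 2.551, -0.136]
wrist_force: [0.1, 0.4, 0.2]
width: 42.8
grip_force: 0.0
clock: 15.32
ee_pos: [508.1, 272.3, 234.8]
tcp_rot: [0.383, 2.689, -0.241]
wrist_force: [0.6, -0.4, -0.2]
width: 42.8
grip_force: 0.0
t 15.32 gauge-TCP [-74.1  44.7 234.8] q [-0.42  0.45 -0.58  2.07  0.94  0.9  -0.35] F(gauge) [ 0.6 -0.3 -0.2] M [ 0.25  0.45 -0.06] w 42.8 gf 0.0
row [0.013, 0.032, 0.057, -0.135, -0.292, -0.903] mm 13 deg 43 rows>= 7
row [-0.091, 0.136, 0.638, -0.135, -0.292, -0.903] mm 132 deg 43 rows>= 7
```

```bash
python3 -m crank '[[0.01,0.03,0.05,-0.13,-0.29,-0.9],[0.01,0.03,0.05,-0.13,-0.29,-0.9],[0.01,0.03,0.05,-0.13,-0.29,-0.9],[0.01,0.03,0.05,-0.13,-0.29,-0.9],[0.01,0.03,0.05,-0.13,-0.29,-0.9],[0.01,0.03,0.05,-0.13,-0.29,-0.9],[0.01,0.03,0.05,-0.13,-0.29,-0.9],[0.01,0.03,0.05,-0.13,-0.29,-0.9]]'
python3 - <<'E'
from mv import *
show()
K1=np.array([-2,49.3,124.6]); 
to(gp(K1+n_*0),knobR(0.61))
E
```

```text
clock: 15.98
ee_pos: [511.8, 275.4, 224.6]
tcp_rot: [-0.592, 2.494, -0.319]
wrist_force: [-0.0, -1.2, -0.8]
width: 42.7
grip_force: 0.0
t 15.98 gauge-TCP [-70.9  48.4 224.6] q [-0.43  0.43 -0.6   2.25  1.38  0.8  -0.08] F(gauge) [ 0.2 -1.2 -0.8] M [ 0.03  0.62 -0.  ] w 42.7 gf 0.0
row [-0.002, 0.01, 0.607, -0.007, -0.008, -0.014] mm 121 deg 1 rows>= 3
```

```bash
python3 -m crank '[[0,0.01,0.15,0,0,-0.01],[0,0.01,0.3,0,0,-0.01],[0,0.01,0.45,0,0,-0.01],[0,0.01,0.55,0,0,-0.01],[0,0.01,0.59,0,0,-0.01],[0,0.01,0.59,0,0,-0.01],[0,0.01,0.59,0,0,-0.01],[0,0.01,0.59,0,0,-0.01]]'
python3 - <<'E'
from mv import *
show()
K1=np.array([-2,49.3,124.6]); 
to(gp(K1+n_*2),knobR(0.61))
E
```

```text
clock: 16.65
ee_pos: [577.8, 266.9, 129.1]
tcp_rot: [-0.604, 2.489, -0.321]
wrist_force: [-0.3, -0.5, 0.1]
width: 42.7
grip_force: 0.0
t 16.65 gauge-TCP [ -4.3  50.5 129.1] q [-0.4   0.64 -0.53  2.23  1.68  0.79 -0.27] F(gauge) [-0.2 -0.5  0.1] M [-0.05  0.61  0.01] w 42.7 gf 0.0
row [0.006, -0.003, 0.015, -0.006, -0.004, -0.002] mm 3 deg 0 rows>= 1
```

```bash
python3 -m crank '[[0,0,0.008,0,0,0],[0,0,0.008,0,0,0],[0,0,0.008,0,0,0],[0,0,0.008,0,0,0],[0,0,0.008,0,0,0],[0,0,0.008,0,0,0]]' 0 60
python3 - <<'E'
from mv import *
show()
st=sensors.observe(); R0=R.from_rotvec(st["tcp_rot"]); print((R0.inv()*Rg).apply([0,-10,0])/200,(R0.inv()*Rg).apply(-n_), R0.inv().apply(st["wrist_force"]))
E
```

```text
clock: 17.15
ee_pos: [579.1, 266.3, 128.0]
tcp_rot: [-0.605, 2.488, -0.322]
wrist_force: [-3.1, 0.1, 5.6]
width: 8.6
grip_force: 58.7
t 17.15 gauge-TCP [ -3.   50.2 128. ] q [-0.4   0.64 -0.53  2.23  1.69  0.79 -0.27] F(gauge) [-3.  -0.4  5.6] M [-0.24  0.39 -0.04] w 8.6 gf 58.7
[ 0.02982473 -0.0401299   0.00027636] [-0.00189677  0.00547676  0.9999832 ] [-0.32031323 -0.74747614 -6.29367691]
```

Now I'll slide towards the fence: 24 mm first, then creep up to contact.

```bash
python3 -m crank '[[0.012,-0.016,0,0,0,0],[0.024,-0.032,0,0,0,0],[0.036,-0.048,0,0,0,0],[0.048,-0.064,0,0,0,0],[0.06,-0.08,0,0,0,0],[0.066,-0.088,0,0,0,0],[0.072,-0.096,0,0,0,0],[0.072,-0.096,0,0,0,0]]'
python3 - <<'E'
from mv import *
show()
E
python3 -m crank '[[0.003,-0.004,0,0,0,0],[0.006,-0.008,0,0,0,0],[0.009,-0.012,0,0,0,0],[0.012,-0.016,0,0,0,0],[0.015,-0.02,0,0,0,0],[0.015,-0.02,0,0,0,0],[0.015,-0.02,0,0,0,0]]'
python3 - <<'E'
from mv import *
show()
E
```

```text
clock: 17.82
ee_pos: [575.8, 245.8, 128.0]
tcp_rot: [-0.608, 2.486, -0.315]
wrist_force: [2.9, 8.5, 0.7]
width: 8.7
grip_force: 58.9
t 17.82 gauge-TCP [ -3.   29.3 128. ] q [-0.36  0.63 -0.53  2.27  1.74  0.78 -0.3 ] F(gauge) [1.5 8.9 0.7] M [1.57 0.31 1.26] w 8.7 gf 58.9
clock: 18.4
ee_pos: [575.6, 245.3, 128.2]
tcp_rot: [-0.612, 2.484, -0.307]
wrist_force: [9.0, 18.5, -6.5]
width: 8.5
grip_force: 58.6
t 18.4 gauge-TCP [ -3.1  28.8 128.2] q [-0.36  0.63 -0.53  2.27  1.75  0.78 -0.31] F(gauge) [ 5.9 19.7 -6.5] M [3.71 0.29 2.53] w 8.5 gf 58.6
```

Contact came 21 mm into the slide, about 8 mm before I expected. I'll check tube and stop with image profiles instead of viewing.

Run:
```python
from mv import *
from scipy.ndimage import map_coordinates
sc=grab("scene").astype(float); s0=cv2.imread("pics/raw_scene0.png").astype(float)
ys=np.arange(-130,31,4)
for x,z in((-40,77),(-33,70),(-45,78),(-20,83)):
    u=proj("scene",T(g,[(x,y,z) for y in ys]))
    for nm,im in(("now",sc),("t0",s0)):
        print(x,z,nm,[f"{y}:{int(v)}/{int(c)}" for y,v,c in zip(ys,*[map_coordinates(im[:,:,k],[u[:,1],u[:,0]],order=1) for k in(1,)],map_coordinates(im[:,:,2]-im[:,:,0],[u[:,1],u[:,0]],order=1))])
```

```text
-40 77 now ['-130:75/5', '-126:80/4', '-122:117/6', '-118:148/6', '-114:151/8', '-110:141/10', '-106:137/9', '-102:138/7', '-98:139/7', '-94:139/7', '-90:138/7', '-86:139/7', '-82:141/7', '-78:139/8', '-74:136/7', '-70:137/7', '-66:133/9', '-62:107/6', '-58:79/6', '-54:73/6', '-50:78/6', '-46:86/7', '-42:98/6', '-38:119/7', '-34:136/8', '-30:138/8', '-26:139/9', '-22:134/7', '-18:136/8', '-14:130/6', '-10:110/6', '-6:110/5', '-2:127/8', '2:122/15', '6:112/24', '10:105/29', '14:100/29', '18:93/24', '22:75/16', '26:52/6', '30:46/7']
-40 77 t0 ['-130:69/6', '-126:79/5', '-122:113/6', '-118:143/6', '-114:140/11', '-110:110/28', '-106:84/54', '-102:89/54', '-98:119/40', '-94:135/32', '-90:135/32', '-86:139/31', '-82:137/31', '-78:138/33', '-74:136/33', '-70:136/34', '-66:130/30', '-62:107/17', '-58:78/7', '-54:73/5', '-50:79/6', '-46:82/6', '-42:84/15', '-38:78/29', '-34:68/24', '-30:70/9', '-26:81/6', '-22:120/5', '-18:143/8', '-14:142/18', '-10:139/30', '-6:136/35', '-2:138/34', '2:135/35', '6:138/36', '10:137/33', '14:128/32', '18:103/23', '22:71/11', '26:53/6', '30:51/6']
-33 70 now [
[... 2505 characters left out ...]
23', '-18:84/23', '-14:77/11', '-10:102/4', '-6:138/7', '-2:131/13', '2:96/24', '6:63/26', '10:54/19', '14:50/15', '18:48/11', '22:49/9', '26:48/6', '30:47/5']
-20 83 t0 ['-130:74/6', '-126:83/7', '-122:93/6', '-118:93/13', '-114:81/35', '-110:75/50', '-106:87/53', '-102:108/56', '-98:129/60', '-94:136/59', '-90:137/59', '-86:136/60', '-82:138/60', '-78:126/52', '-74:94/25', '-70:75/9', '-66:73/6', '-62:80/7', '-58:86/7', '-54:78/13', '-50:67/30', '-46:65/44', '-42:71/44', '-38:70/33', '-34:68/18', '-30:76/8', '-26:109/7', '-22:141/10', '-18:141/32', '-14:135/56', '-10:130/62', '-6:130/60', '-2:113/52', '2:85/39', '6:62/22', '10:50/10', '14:46/5', '18:49/7', '22:48/5', '26:47/8', '30:61/22']
```

Tube and fence show no gap in the profile, so the tube is snug. The grip sits off-centre along the bar by about 11 mm. I'll regrip centred before tightening.

```bash
python3 -m crank '[[0,0,0,0,0,0],[0,0,0,0,0,0],[0,0,0,0,0,0],[0.025,0,0,0,0,0],[0.05,0,0,0,0,0],[0.05,0,0,0,0,0],[0.05,0,0,0,0,0]]' 0.3
python3 -c "
from mv import *
show()"
python3 -m crank '[[0,0,0,0,0,0],[0,0,0,0,0,0],[0,0,0,0,0,0],[0,0,0,0,0,0],[0,0,0,0,0,0]]' 0 60
python3 - <<'E'
from mv import *
show();  to(sensors.observe()["ee_pos"],knobR(0.61)); st=sensors.observe(); R0=R.from_rotvec(st["tcp_rot"]); print((R0.inv()*Rg).apply([0,-10,0])/200,R0.inv().apply(st["wrist_force"]))
E
```

```text
clock: 19.03
ee_pos: [566.4, 231.8, 121.9]
tcp_rot: [-0.606, 2.491, -0.323]
wrist_force: [-0.2, -0.0, -0.3]
width: 25.4
grip_force: 0.0
t 19.03 gauge-TCP [-10.   14.  121.9] q [-0.36  0.64 -0.53  2.3   1.77  0.79 -0.34] F(gauge) [-0.1 -0.  -0.3] M [0.05 0.59 0.  ] w 25.4 gf 0.0
clock: 19.45
ee_pos: [564.0, 237.4, 120.7]
tcp_rot: [-0.615, 2.493, -0.31]
wrist_force: [-5.0, 10.5, -10.0]
width: 8.5
grip_force: 60.5
t 19.45 gauge-TCP [-13.3  19.1 120.7] q [-0.36  0.64 -0.54  2.3   1.77  0.78 -0.34] F(gauge) [ -6.6   9.5 -10. ] M [1.74 3.01 1.15] w 8.5 gf 60.5
row [0.0, 0.0, 0.0, 0.007, -0.006, 0.004] mm 0 deg 0 rows>= 1
[ 2.99849529e-02 -4.00111834e-02 -8.83124233e-05] [ 3.18998391 14.31037817  4.53127981]
```

```bash
python3 -m crank '[[0.01,-0.014,0,0,0,0],[0.01,-0.014,0,0,0,0.1],[0.01,-0.014,0,0,0,0.2],[0.01,-0.014,0,0,0,0.3],[0.01,-0.014,0,0,0,0.3]]'
python3 - <<'E'
from mv import *
show();  to(sensors.observe()["ee_pos"],knobR(1.0)); st=sensors.observe(); R0=R.from_rotvec(st["tcp_rot"]); print((R0.inv()*Rg).apply([0,-10,0])/200,R0.inv().apply(st["wrist_force"]))
E
```

```text
clock: 19.87
ee_pos: [563.6, 237.8, 120.5]
tcp_rot: [-0.314, 2.534, -0.21]
wrist_force: [-0.3, 20.2, -16.9]
width: 8.6
grip_force: 59.7
t 19.87 gauge-TCP [-13.7  19.5 120.5] q [-0.33  0.65 -0.57  2.3   1.77  0.8  -0.58] F(gauge) [ -3.5  19.9 -16.9] M [3.46 3.47 2.54] w 8.6 gf 59.7
row [0.0, 0.0, 0.0, 0.014, -0.007, 0.197] mm 0 deg 9 rows>= 2
[ 0.01967396 -0.04596477 -0.00041914] [ 3.65056414 23.07415425 12.10725417]
```

```bash
python3 -m crank '[[0,0,0,0,0,0.1],[0,0,0,0,0,0.2],[0,0,0,0,0,0.3],[0,0,0,0,0,0.4],[0,0,0,0,0,0.5],[0,0,0,0,0,0.5]]'
python3 -c "
from mv import *
show()"
python3 -m crank '[[0,0,0,0,0,0.1],[0,0,0,0,0,0.2],[0,0,0,0,0,0.3],[0,0,0,0,0,0.4],[0,0,0,0,0,0.5],[0,0,0,0,0,0.6],[0,0,0,0,0,0.6]]'
python3 - <<'E'
from mv import *
show();  to(sensors.observe()["ee_pos"],knobR(1.9)); st=sensors.observe(); R0=R.from_rotvec(st["tcp_rot"]); print(R0.inv().apply(st["wrist_force"]),R0.inv().apply(st["torque"]))
E
```

```text
clock: 20.37
ee_pos: [563.5, 239.4, 120.3]
tcp_rot: [0.183, 2.535, -0.054]
wrist_force: [0.8, 25.2, -20.8]
width: 8.7
grip_force: 59.3
t 20.37 gauge-TCP [-14.1  21.  120.3] q [-0.3   0.66 -0.63  2.3   1.76  0.83 -0.96] F(gauge) [ -3.2  25.  -20.8] M [4.21 3.85 3.07] w 8.7 gf 59.3
clock: 20.95
ee_pos: [563.9, 241.2, 120.6]
tcp_rot: [0.77, 2.427, 0.136]
wrist_force: [2.7, 28.9, -23.0]
width: 8.6
grip_force: 58.9
t 20.95 gauge-TCP [-14.   22.9 120.6] q [-0.26  0.67 -0.69  2.29  1.76  0.87 -1.41] F(gauge) [ -1.9  29.  -23. ] M [5.05 3.85 3.73] w 8.6 gf 58.9
row [0.0, 0.0, 0.0, 0.009, -0.021, 0.243] mm 0 deg 11 rows>= 2
[25.80849822 19.2930448  18.32305154] [-3.91892255  6.23574476 -0.16824201]
```

```bash
python3 -m crank '[[0,0,0,0,0,0.1],[0,0,0,0,0,0.2],[0,0,0,0,0,0.3],[0,0,0,0,0,0.35],[0,0,0,0,0,0.35],[0,0,0,0,0,0.35]]'
python3 - <<'E'
from mv import *
show();  to(sensors.observe()["ee_pos"],knobR(1.9)); st=sensors.observe(); print(st["qpos"],(R.from_rotvec(st["tcp_rot"]).inv()*Rg).apply([0,10,0])/200)
E
```

```text
clock: 21.45
ee_pos: [564.4, 242.0, 121.0]
tcp_rot: [1.095, 2.312, 0.243]
wrist_force: [5.3, 31.1, -23.0]
width: 8.2
grip_force: 58.8
t 21.45 gauge-TCP [-13.7  23.8 121. ] q [-0.23  0.68 -0.72  2.29  1.75  0.9  -1.67] F(gauge) [  0.2  31.6 -23. ] M [5.5  3.64 4.01] w 8.2 gf 58.8
row [0.0, 0.0, 0.0, 0.008, -0.022, -0.101] mm 0 deg 5 rows>= 1
[-0.23423513  0.68479794 -0.72220966  2.28905703  1.75446251  0.89537362
 -1.67369173] [0.03332278 0.0372685  0.00080719]
```

```bash
python3 -m crank '[[0.015,0.015,0.01,0,0,0],[0.03,0.03,0.015,0,0,0],[0.045,0.035,0.02,0,0,0],[0.045,0.035,0.02,0,0,0],[0.045,0.035,0.02,0,0,0]]'
python3 - <<'E'
from mv import *
show(); st=sensors.observe(); print(R.from_rotvec(st["tcp_rot"]).inv().apply(st["wrist_force"]))
E
```

```text
clock: 21.87
ee_pos: [564.8, 243.4, 120.0]
tcp_rot: [1.096, 2.299, 0.225]
wrist_force: [-31.3, 0.8, 37.5]
width: 8.4
grip_force: 67.1
t 21.87 gauge-TCP [-13.4  25.2 120. ] q [-0.25  0.69 -0.72  2.28  1.74  0.92 -1.67] F(gauge) [-31.1  -4.2  37.5] M [-0.94  1.74 -0.38] w 8.4 gf 67.1
[  0.18317836  -5.78719183 -48.49616832]
```

```bash
python3 -m crank '[[0,0,-0.015,0,0,0],[0,0,-0.015,0,0,0],[0,0,-0.015,0,0,0]]'
python3 -m crank '[[0,0,0,0,0,0],[0,0,0,0,0,0],[0,0,0,0,0,0],[0,0,0,0,0,0],[0,0,-0.1,0,0,0],[0,0,-0.3,0,0,0],[0,0,-0.5,0,0,0],[0,0,-0.7,0,0,0],[0,0,-0.9,0,0,0],[0,0,-1,0,0,0],[0,0,-1,0,0,0]]' 0.4
python3 - <<'E'
from mv import *
show()
to([430,150,420],R.from_rotvec(sensors.observe()["tcp_rot"]))
E
```

```text
clock: 22.12
ee_pos: [564.6, 243.2, 120.4]
tcp_rot: [1.1, 2.3, 0.224]
wrist_force: [-13.9, 4.1, 9.2]
width: 8.4
grip_force: 63.2
clock: 23.03
ee_pos: [452.8, 261.8, 288.4]
tcp_rot: [1.101, 2.29, 0.227]
wrist_force: [1.0, 0.2, 0.0]
width: 34.3
grip_force: 0.0
t 23.03 gauge-TCP [-127.    25.5  288.4] q [-0.28  0.3  -0.86  2.28  1.2   0.89 -1.34] F(gauge) [0.9 0.4 0. ] M [0.   0.57 0.07] w 34.3 gf 0.0
row [-0.651, -0.181, -0.55, 0.0, 0.0, 0.0] mm 174 deg 0 rows>= 5
```

```bash
python3 -m crank '[[-0.3,-0.1,-0.3,0,0,0],[-0.65,-0.18,-0.6,0,0,0],[-0.65,-0.18,-0.6,0,0,0],[-0.65,-0.18,-0.6,0,0,0],[-0.65,-0.18,-0.6,0,0,0],[-0.65,-0.18,-0.6,0,0,0]]'
python3 - <<'E'
from mv import *
from scipy.ndimage import map_coordinates
from scipy.optimize import differential_evolution
im={n:grab(n) for n in("scene","top")}
for n in im: cv2.imwrite(f"pics/raw_{n}9.png",im[n])
show()
ys=np.arange(-126,27,4)
for n,x,z in(("scene",-33,70),("scene",-20,83),("top",-48,78),("top",-55,72)):
    u=proj(n,T(g,[(x,y,z) for y in ys])); A=im[n].astype(float)
    f=lambda a:map_coordinates(a,[u[:,1],u[:,0]],order=1)
    print(n,x,z,[f"{y}:{int(a)}/{int(c)}" for y,a,c in zip(ys,f(A[:,:,1]),f(A[:,:,2]-A[:,:,0]))])
W["scene"]=(324,150,30,30); W["top"]=(154,178,30,25)
D={"top":np.clip((95-obs("top",im["top"]))/75,0,1),"scene":np.clip((95-obs("scene",im["scene"]))/45,0,1)}
print({n:D[n].sum().round() for n in D})
f=lambda p:sum(((render(n,pts(p),*W[n])-D[n])**2).sum() for n in W)
r=differential_evolution(f,[(-30,30),(5,35),(90,140),(0.2,2.2)],seed=1,maxiter=40,popsize=10); print(r.x.round(2),r.fun)
E
```

```text
clock: 23.53
ee_pos: [426.5, 146.6, 428.4]
tcp_rot: [1.104, 2.286, 0.219]
wrist_force: [0.8, -0.0, 0.0]
width: 34.1
grip_force: 0.0
t 23.63 gauge-TCP [-134.8  -90.8  425.2] q [ 0.07 -0.11 -0.77  2.22  0.63  0.7  -0.47] F(gauge) [ 0.3  0.3 -0.6] M [0.04 0.63 0.05] w 34.2 gf 0.0
scene -33 70 ['-126:71/6', '-122:84/6', '-118:109/7', '-114:124/6', '-110:114/7', '-106:96/7', '-102:94/7', '-98:92/8', '-94:94/8', '-90:96/7', '-86:95/8', '-82:96/9', '-78:95/8', '-74:96/9', '-70:90/8', '-66:83/5', '-62:73/6', '-58:71/6', '-54:78/7', '-50:85/8', '-46:86/5', '-42:90/7', '-38:94/9', '-34:95/8', '-30:95/8', '-26:96/9', '-22:98/11', '-18:101/11', '-14:99/11', '-10:88/13', '-6:81/7', '-2:112/3', '2:140/8', '6:126/22', '10:101/38', '14:78/34', '18:61/24', '22:56/25', '26:68/44']
scene -20 83 ['-126:84/5', '-122:93/6', '-118:90/7', '-114:85/17', '-110:78/21', '-106:80/24', '-102:80/21', '-98:84/23', '-94:87/20', '-90:89/22', '-86:87/22', '-82:85/20', '-78:86/17', '-74:77/7', '-70:68/7', '-66:73/2', '-62:79/6', '-58:84/7', '-54:80/10', '-50:72/13', '-46:77/20', '-42:78/26', '-38:81/26', '-34:80/27', '
[... 647 characters left out ...]
3/42', '10:106/48', '14:105/48', '18:107/49', '22:103/48', '26:73/39']
top -55 72 ['-126:104/3', '-122:154/-7', '-118:184/-10', '-114:171/-9', '-110:141/-2', '-106:128/1', '-102:126/3', '-98:125/1', '-94:126/3', '-90:128/3', '-86:129/4', '-82:128/4', '-78:127/5', '-74:129/5', '-70:129/6', '-66:128/6', '-62:127/4', '-58:127/4', '-54:128/5', '-50:127/5', '-46:124/2', '-42:122/1', '-38:121/2', '-34:121/2', '-30:121/2', '-26:121/2', '-22:120/2', '-18:122/3', '-14:123/5', '-10:123/3', '-6:145/-4', '-2:174/-3', '2:169/20', '6:154/50', '10:143/55', '14:125/52', '18:121/51', '22:120/49', '26:87/40']
{'top': np.float64(77.0), 'scene': np.float64(188.0)}
[ -6.24  20.4  113.55   1.92] 60.60182833345134
```

```bash
python3 -c "
from plant import workorder
print(workorder.sign_off())"
```

```text
the job is handed in; nothing more can be done
None
```

The job is handed in at 23.6 s: the middle tube lies snug between fence and stop, with no gap seen by either camera, the knob is firmly tight at about 1.9 rad, and the arm is clear of everything.

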